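Free the test fixture's plunger and hold it pressed at 12 mm

ROBOT

A 6-joint arm with a two-finger parallel gripper is mounted at the origin on the work surface. World frame = base frame: x ahead of the robot, y to its left, z up, the work surface at z = 0. Lengths are in mm, angles in rad, forces in N, time in s.
With the tool pointing down it reaches from about 275 to 850 mm from the base axis. Payload 19 kg.
Tool frame: the origin (TCP) lies on the centre line of the jaws, within the pads' length; the fingertips stand 14 mm ahead of it and the grasp point (between the pads) lies 5 mm behind it; z points along the fingers, y is the line along which they close (so a half turn about z gives the same grasp; the last joint's range is limited). The gripper opens to 85 mm and grips with 20 to 120 N. Pads are 22 mm wide; open, the fingers measure 114 mm over their backs; the gripper's body (76 mm by 85 mm) begins 54 mm behind the grasp point. The pads swing forward as they close: fully open they stand 13 mm farther back than shut.
Start: joints at [1.104, 0.15, 1.437, -0, 1.554, -0.134], TCP at [187.851, 543.419, 245.267] pointing down, gripper open.
Joint ranges: [-2.8, 2.8], [-0.68, 2.1], [0.12, 2.68], [-1.39, 4.53], [0.16, 2.79], [-2.81, 2.81]. Speed limits (rad/s): [1.89, 1.89, 2.22, 3.01, 3.01, 3.01].

INTERFACE

Orientations are given as [roll, pitch, yaw] about the fixed x, y, z axes, in that order (R = Rz(yaw) Ry(pitch) Rx(roll)).
In Python, from plant import robot gives the robot as it stands. The module is installed in compiled form; this text tells all that it offers.
- The arm moves only by the tool apply_moves, never from a script. Its argument "series" is a list of rows, each an object of numbers: "tx", "ty", "tz": the shift along the tool's x, y, z in m; "rx", "ry", "rz": the turn, a rotation vector about the tool's x, y, z in rad. A call has 1 to 8 rows; each row shifts and turns the commanded pose from where the row before left it, along the tool's axes as they then stand; what a row does not reach is not made up. A row lasts 1/10 s, in which the tool goes at most 50 mm and 8.59 degrees, less where a joint would pass 70% of its speed; a pose out of reach is approached as far as the arm can. A call with a gripper value outside its range is refused whole. "gripper" is the opening in per cent of the stroke, from 0 (shut) to 100 (fully open), set as the call begins (left out, the last holds). The fingers move at their own pace and stop on an object; the grip force is fixed at half the most. Time passes only in rows, so rows that do not move let the fingers close. It gives the time, the measured TCP pose, the force, the opening and the grip force at its end, in the units of the state.
- robot.get_obs(): the state, without advancing time (a new reading comes with each control period).
- robot.camera(name): name is "scene" or "top" or "wrist"; returns (picture, depth): 480x640x3 uint8, blue, green, red; 480x640 float32, mm along the optical axis (not along the pixel's ray), 0 where there is no reading.
- robot.camera_params(name): a dict with "mtx" (3x3 intrinsics, pixels), "k1" (the pictures are not rectified: a ray, as slopes to the right and down, at radius r is drawn at 1 + k1 r^2 times it, then the intrinsics apply), "xyz" and "rotation" of the camera in the world. Camera axes: x right, y up, looking along -z (the intrinsics and any distortion apply to the point x, -y, -z); pixel columns grow to the right and rows downward; lengths in mm; the calibration is good to about 2 mm. A picture is of the moment at which its call begins: read the wrist's pose just before it. camera_params takes no time and is no camera call; for the wrist camera it gives the pose at the moment of the call.
- robot.close_job(): hands the job in; it is judged then, once.
The state is a dict: "t": time; "joints": joint angles; "joint_velocities": joint speeds; "joint_torque": joint torques, N m; "ee_pos": TCP position; "orientation": TCP orientation; "contact_force": force on the tool from outside, world axes, zero at the start; "torque": the same for the moment, N m; "opening": finger opening in mm; "grip_force": force on a finger pad.
Only numpy, scipy, OpenCV 4.12 (cv2) and the standard library are available. Lean on these libraries where they do the work, as an engineer would, in place of code of your own. Each camera call takes 0.05 s, during which the arm holds its last target. There are 200 camera calls.

TASK

On the board test fixture, swing the cam lever all the way round to its open stop so that the plunger is free, then push the plunger's palm knob straight down by 12 mm, without running it to the bottom of its 20 mm stroke, and keep it pressed there with the gripper. The program finishes while still holding the knob down at 12 mm: do not let go. Leave the parts tray, the bottle and the screwdriver where they are.

Things in the scene. Friction and masses are not known exactly. Their poses are not given: they have to be found in the camera images.
- fixture: Board test fixture, fixed to the bench, turned up to 0.5 rad. Aluminium plate 180 x 190 x 16 mm; origin at the centre of its underside, z up. A circuit board lies on it under a bridge along the fixture's y (44 mm wide, 182 long, top 100 mm above the bench). On the bridge stand only the plunger (x = 0, y = 0) and the cam lever's spindle (x = 0, y = +34 mm).
- plunger (a joint): Plunger travel, m: 0 = up (as found), grows as it is pushed straight down, 0.020 = bottomed. A spring returns it: 3.5 N starts it, 10.7 N at 12 mm, 15.5 N at 20 mm. While the lever is closed its cam stands under the plunger's steel collar (32 mm wide, underside 126 mm above the bench) and stops it after 2 mm; free once the lever is past 1.25 rad.
- palm_knob: The plunger with its black mushroom palm knob on top: knob 40 mm across at its widest, 18 mm tall (150 to 168 mm above the bench when up), with a flat round top 36 mm across, on a steel rod. Origin on the plunger's axis 168 mm below the knob's top, so at bench level when up; z up.
- knob_top (a point): Centre of the palm knob's flat top, where it is pressed: 168 mm above the bench when the plunger is up, 156 mm when it is 12 mm down.
- cam_lever (a joint): Cam lever angle, rad, about its upright spindle: 0 = locked (lever along the fixture's -x), grows clockwise seen from above, 1.6 = open stop (lever along the fixture's +y, pointing away from the plunger). Found between 0 and 0.25. Stiff by friction (about 2 N at the grip): it stays where it is left.
- lever_pivot (a point): Point on the lever's upright spindle axis, 118 mm above the bench. An eccentric steel cam disc (32 mm wide) turns with the lever; the lever's bar (12 mm wide, from 113 to 123 mm above the bench) goes out 75 mm from this axis.
- lever_grip (a point): Point on the axis of the black upright round grip post at the lever's end, 75 mm from the spindle axis, 150 mm above the bench. Post 14 mm in diameter, from the bar (123 mm) up to 172 mm above the bench. Can be pinched from above or pushed from the side; the lever swings level.
- tray: Bystander, loose: grey divided parts tray, 120 x 90 x 28 mm, origin at the centre of its underside. It stands on the bench beside the fixture, on its -y side.
- bottle: Bystander, loose: white bottle 48 mm in diameter, 110 mm tall, standing behind the fixture (+x side), origin at the centre of its underside.
- screwdriver: Bystander, loose: grey-handled screwdriver about 170 mm long lying on the bench beside the fixture, on its +y side, along its own x axis.

How it is judged (in metres and radians):
On the way, in this order (a step that is already met when the one before it is completed fails the run):
1. the cam lever is swung to its open stop (past 1.4 rad) with the plunger still up (value of joint cam_lever above 1.4 rad and value of joint plunger below 0.004 m), for 0.2 s.
2. the gripper presses the palm knob 9 to 15 mm down (value of joint plunger between 0.009 and 0.015 m and contact force between palm_knob and the fingers above 4 N), for 0.3 s.
At the end, for the whole second after the job is handed in: The gripper's fingers are still pressing the palm knob (more than 4 N) and hold the plunger still at 12 mm of travel, give or take 3 mm, with the cam lever at its open stop (past 1.4 rad) (all of step 2 and velocity of joint plunger between -0.01 and 0.01 m/s and value of joint cam_lever above 1.4 rad); the arm keeps its last pose, push and grip.
It fails at once if the plunger is run to the bottom (past 18 mm) (value of joint plunger above 0.018 m).
It fails at once if the tray, the bottle or the screwdriver is moved by more than 30 mm, or the bottle is tipped over (distance of any of tray, bottle, screwdriver from where it was at the start of the episode above 0.03 m or angle between bottle's own z axis and vertical above 0.5 rad).
It also fails if it takes over 45 s, if anything falls off the work surface, if the arm or the gripper's body presses on something with over 40 N, if the wrist force passes 120 N, or if a joint passes its speed limit or range.

## Working session

There is one attempt and no reset: what is moved stays moved. The work goes in short steps, Python scripts to look and compute and a tool call to move; the robot and the scene stay as the last step left them, time stands still between calls to the robot, and variables do not carry over. Pictures are saved under pics/ and viewed, at most 10 in all, crops included, and the job is handed in when it is done.

Besides the shell and the picture viewer there is one more tool, called by a JSON object that holds its "api" and its "payload", one argument or row to a line. apply_moves: Moves the arm, as the interface text tells. Its arguments: {"type":"object","properties":{"series":{"type":"array","items":{"type":"object","properties":{"tx":{"type":"number"},"ty":{"type":"number"},"tz":{"type":"number"},"rx":{"type":"number"},"ry":{"type":"number"},"rz":{"type":"number"}}}},"gripper":{"type":"number"}},"required":["series"]}

```bash
mkdir -p pics
cat > h.py <<'E'
import numpy as np, cv2
from plant import robot
def px2w(P,u,v,d=None,z=None):
    K=np.array(P["mtx"]);k=P["k1"];R=np.array(P["rotation"]);c=np.array(P["xyz"])
    a=np.array([(u-K[0,2])/K[0,0],(v-K[1,2])/K[1,1]]);s=a.copy()
    for _ in range(20): s=a/(1+k*(s@s))
    r=R@np.array([s[0],-s[1],-1.])
    if z is not None: d=(z-c[2])/r[2]
    return c+r*d
E
python3 - <<'E'
from h import *
o=robot.get_obs();print(o)
for n in("top","scene"):
    p=robot.camera_params(n);im,d=robot.camera(n);cv2.imwrite(f"pics/{n}.png",im);np.savez(f"{n}.npz",im=im,d=d);print(n,p)
E
```

```text
{'t': 0.0, 'joints': array([ 1.10400521e+00,  1.50998060e-01,  1.43800763e+00,  8.69284177e-06,
        1.55379469e+00, -1.33976112e-01]), 'joint_velocities': array([-0.00083441,  0.00125149,  0.00147244, -0.00043877,  0.00132097,
        0.00037825]), 'joint_torque': array([-4.64175337e-04, -7.13063836e+01, -5.70873785e+01, -1.39309195e-04,
        8.83714092e-03, -4.75542038e-05]), 'ee_pos': array([187.75901115, 543.24923673, 244.68022665]), 'orientation': array([-3.14039691e+00, -1.69936242e-04,  2.80877739e+00]), 'contact_force': array([ 0.78152008, -0.12702121, -0.17665641]), 'torque': array([ 0.0015385 ,  0.05422079, -0.01981724]), 'grip_force': 0.0, 'opening': 85.42323557657112}
top {'mtx': array([[475.46150323,   0.        , 316.54683535],
       [  0.        , 475.46150323, 226.43847049],
       [  0.        ,   0.        ,   1.        ]]), 'k1': -0.025932161136963137, 'xyz': array([ 507.44563153,   80.77492944, 1146.40987427]), 'rotation': array([ 0.11674824, -0.00517694, -1.56251823])}
scene {'mtx': array([[486.45116783,   0.        , 326.98681002],
       [  0.        , 486.45116783, 237.68230474],
       [  0.        ,   0.        ,   1.        ]]), 'k1': -0.10268410667766534, 'xyz': array([1306.23011163, -197.97580646,  991.811434  ]), 'rotation': array([ 0.69347149, -0.00991608,  1.19324746])}
```

View pics/top.png

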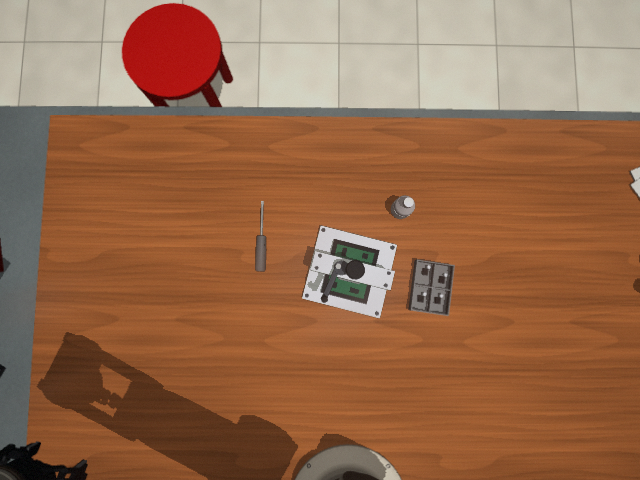

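View pics/scene.png

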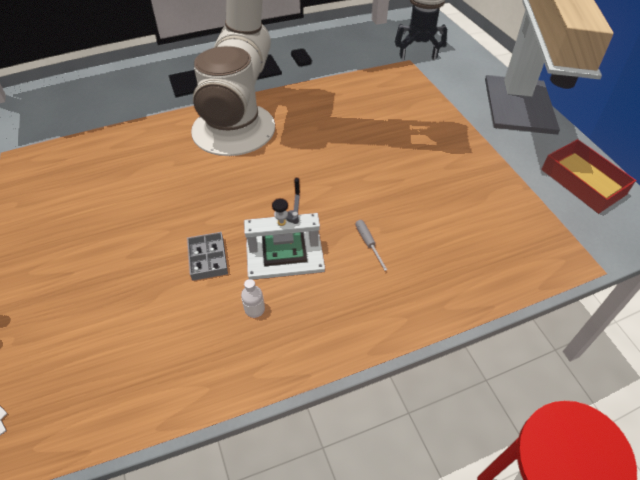

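The top view shows the knob near (355,270), the grip post near (324,297) and the spindle near (338,267). The tray is on the right, the bottle at (402,206) and the screwdriver at (261,240). I'll enlarge this area.

```bash
sed -i 's/^from plant/from scipy.spatial.transform import Rotation as Rn\nfrom plant/; s/R=np.array(P\["rotation"\])/R=Rn.from_euler("xyz",P["rotation"]).as_matrix()/' h.py
python3 - <<'E'
from h import *
z=np.load("top.npz");im=z["im"];d=z["d"];P=robot.camera_params("top")
c=im[220:325,295:405];cv2.imwrite("pics/c1.png",cv2.resize(c,None,fx=5.6,fy=5.6,interpolation=cv2.INTER_CUBIC))
for u,v in[(355,270),(324,298),(338,267),(317,250),(402,203)]:
    print(u,v,px2w(P,u,v,d=d[v,u]).round(1))
# all points by height bands
H,W=d.shape;ys,xs=np.mgrid[220:325,295:405];
pts=np.array([px2w(P,u,v,d=d[v,u]) for u,v in zip(xs.ravel(),ys.ravel())])
for lo,hi in((160,185),(140,160),(110,130),(90,106),(10,22)):
    m=(pts[:,2]>lo)&(pts[:,2]<hi);q=pts[m];print(lo,m.sum(),q.mean(0).round(1),q.min(0).round(1),q.max(0).round(1))
    if lo in(90,10): print(cv2.minAreaRect(q[:,:2].astype(np.float32)))
m=pts[:,2]>155;g=np.c_[xs.ravel(),ys.ravel(),pts.round(0)][m]
np.savetxt("hi.txt",g,fmt="%d")
k=g[g[:,0]>340];l=g[g[:,0]<340];print(k.mean(0),len(k),l.mean(0) if len(l) else 0,len(l))
E
```

```text
355 270 [532.9  -2.9 168.5]
324 298 [475.6  60.3 168.9]
338 267 [540.2  29.8 125.6]
317 250 [583.8  74.5  12.5]
402 203 [ 686.6 -116.2   87.9]
160 324 [527.4   4.7 167.1] [467.5 -22.2 161. ] [553.8  66.4 174.6]
140 3 [504.2  23.7 157.4] [477.1  -5.8 154.1] [520.7  66.2 159.4]
110 299 [521.8  36.1 122.8] [476.2  10.4 110.5] [553.3  63.6 129.8]
90 1201 [533.3  -5.8  99.1] [493.9 -95.1  93.7] [575.9  90.  105.9]
((534.4365844726562, -2.9210205078125), (181.6597900390625, 44.06083679199219), 76.18173217773438)
10 2736 [532.9  -2.5  15.1] [ 424.9 -114.7   10. ] [641.8 109.   21.7]
((534.5084838867188, -3.1819000244140625), (190.4423370361328, 180.34642028808594), 76.1666030883789)
[355.97452229 269.6433121  532.10191083   4.2866242  247.74840764] 314 [319.67857143 290.03571429 484.69642857  66.82142857 483.96428571] 56
```

View pics/c1.png

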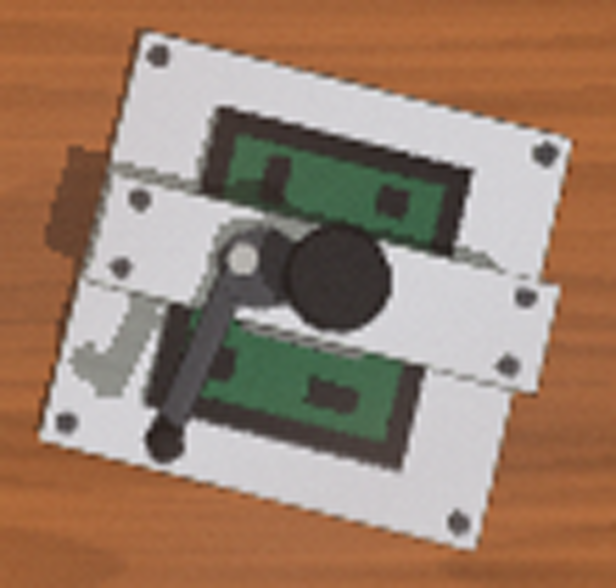

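The crop shows the knob centre at full-image pixel (355,270), the spindle at (338,266) and the post top at (324.5,298.6). From these the fixture centre is (534.5,-3) with yaw -0.241. The post is at about (474.5,61) and the lever angle is about 0.18. Both the radius (74 mm) and the heights match the spec, so I'm moving over the post.

{"api": "apply_moves", "payload": {
  "series": [
    {"tx": -0.031,"ty": -0.026},
    {"tx": -0.031,"ty": -0.026},
    {"tx": -0.031,"ty": -0.026},
    {"tx": -0.031,"ty": -0.026},
    {"tx": -0.031,"ty": -0.026},
    {"tx": -0.031,"ty": -0.026},
    {"tx": -0.031,"ty": -0.026},
    {"tx": -0.031,"ty": -0.026}
  ],
  "gripper": 60
}}

```text
schema error: expected keys tx, ty, tz, rx, ry, rz
```

{"api": "apply_moves", "payload": {
  "series": [
    {"tx": -0.031,"ty": -0.026},
    {"tx": -0.031,"ty": -0.026},
    {"tx": -0.031,"ty": -0.026},
    {"tx": -0.031,"ty": -0.026},
    {"tx": -0.031,"ty": -0.026},
    {"tx": -0.026,"ty": -0.024},
    {"rz": 0.085},
    {}
  ]
}}

```text
schema error: expected keys tx, ty, tz, rx, ry, rz
```

```bash
cat >> h.py <<'E'
def delta(x,y,z):
    o=robot.get_obs();R=Rn.from_euler("xyz",o["orientation"])
    print(o["t"],o["ee_pos"].round(1),o["orientation"].round(3),"joints",o["joints"].round(2),"F",o["contact_force"].round(1),"op",round(o["opening"],1),"grip",round(o["grip_force"],1))
    print("tool delta",R.inv().apply(np.array([x,y,z])-o["ee_pos"]).round(1), "y ang deg",np.degrees(np.arctan2(*R.as_matrix()[[1,0],1])).round(1))
E
python3 - <<'E'
from h import *
delta(474.5,60.8,150)
im,d=robot.camera("wrist");cv2.imwrite("pics/w1.png",im)
E
```

```text
0.1 [187.8 543.3 244.8] [-3.141 -0.     2.809] joints [ 1.1   0.15  1.44  0.    1.55 -0.13] F [ 0.7 -0.1 -0.2] op 85.2 grip 0.0
tool delta [-428.6 -362.2   95.1] y ang deg 70.9
```

View pics/w1.png

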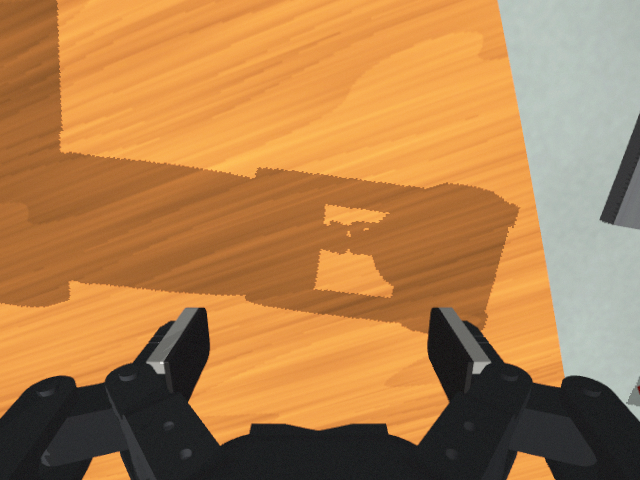

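All six keys are needed in each row, so both moves were refused and the arm hasn't moved. The wrist picture shows only bare bench between the pads.

{"api": "apply_moves", "payload": {
  "series": [
    {"tx": -0.031,"ty": -0.026,"tz": 0,"rx": 0,"ry": 0,"rz": 0},
    {"tx": -0.031,"ty": -0.026,"tz": 0,"rx": 0,"ry": 0,"rz": 0},
    {"tx": -0.031,"ty": -0.026,"tz": 0,"rx": 0,"ry": 0,"rz": 0},
    {"tx": -0.031,"ty": -0.026,"tz": 0,"rx": 0,"ry": 0,"rz": 0},
    {"tx": -0.031,"ty": -0.026,"tz": 0,"rx": 0,"ry": 0,"rz": 0},
    {"tx": -0.031,"ty": -0.026,"tz": 0,"rx": 0,"ry": 0,"rz": 0},
    {"tx": -0.031,"ty": -0.026,"tz": 0,"rx": 0,"ry": 0,"rz": 0},
    {"tx": -0.031,"ty": -0.026,"tz": 0,"rx": 0,"ry": 0,"rz": 0}
  ],
  "gripper": 60
}}

```text
t: 0.95
ee_pos: [354.7, 264.3, 245.3]
orientation: [-3.142, 0.0, 2.809]
contact_force: [1.5, 0.3, -0.5]
opening: 51.5
grip_force: 0.0
```

{"api": "apply_moves", "payload": {
  "series": [
    {"tx": -0.031,"ty": -0.026,"tz": 0,"rx": 0,"ry": 0,"rz": 0},
    {"tx": -0.031,"ty": -0.026,"tz": 0,"rx": 0,"ry": 0,"rz": 0},
    {"tx": -0.031,"ty": -0.026,"tz": 0,"rx": 0,"ry": 0,"rz": 0},
    {"tx": -0.031,"ty": -0.026,"tz": 0,"rx": 0,"ry": 0,"rz": 0},
    {"tx": -0.031,"ty": -0.026,"tz": 0,"rx": 0,"ry": 0,"rz": 0},
    {"tx": -0.026,"ty": -0.024,"tz": 0,"rx": 0,"ry": 0,"rz": 0},
    {"tx": 0,"ty": 0,"tz": 0,"rx": 0,"ry": 0,"rz": 0.085},
    {"tx": 0,"ty": 0,"tz": 0,"rx": 0,"ry": 0,"rz": 0}
  ]
}}

```text
t: 1.75
ee_pos: [475.2, 60.4, 244.9]
orientation: [-3.141, -0.001, 2.72]
contact_force: [-0.3, 0.3, -0.4]
opening: 51.2
grip_force: 0.0
```

Run:
```python
from h import *
delta(474.5,60.8,150)
im,d=robot.camera("wrist");cv2.imwrite("pics/w2.png",im)
```

```text
1.75 [475.2  60.4 244.9] [-3.141e+00 -1.000e-03  2.720e+00] joints [-0.03 -0.05  1.65 -0.    1.54 -1.18] F [-0.3  0.3 -0.4] op 51.2 grip 0.0
tool delta [ 0.7  0.2 94.9] y ang deg 65.9
```

View pics/w2.png

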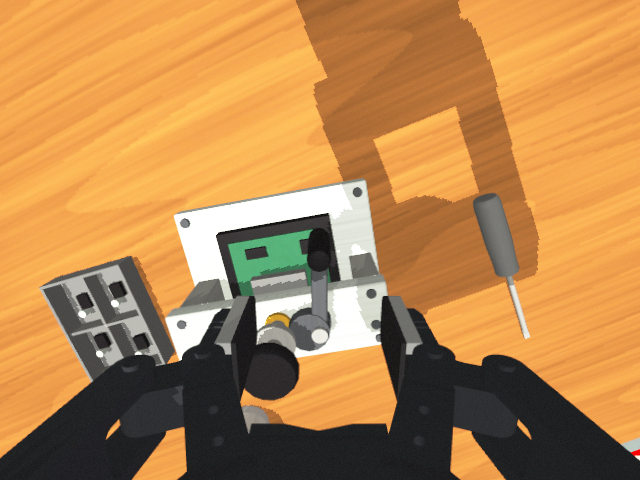

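The post is at (318,240), midway between the pads, and the lever runs straight down the picture. I'm lowering and pinching.

{"api": "apply_moves", "payload": {
  "series": [
    {"tx": 0,"ty": 0,"tz": 0.025,"rx": 0,"ry": 0,"rz": 0},
    {"tx": 0,"ty": 0,"tz": 0.025,"rx": 0,"ry": 0,"rz": 0},
    {"tx": 0,"ty": 0,"tz": 0.02,"rx": 0,"ry": 0,"rz": 0},
    {"tx": 0,"ty": 0,"tz": 0.015,"rx": 0,"ry": 0,"rz": 0},
    {"tx": 0,"ty": 0,"tz": 0.01,"rx": 0,"ry": 0,"rz": 0},
    {"tx": 0,"ty": 0,"tz": 0,"rx": 0,"ry": 0,"rz": 0}
  ]
}}

```text
t: 2.4
ee_pos: [474.4, 61.7, 149.4]
orientation: [-3.141, -0.001, 2.726]
contact_force: [0.4, 0.2, -0.3]
opening: 51.2
grip_force: 0.0
```

{"api": "apply_moves", "payload": {
  "series": [
    {"tx": 0,"ty": 0,"tz": 0,"rx": 0,"ry": 0,"rz": 0},
    {"tx": 0,"ty": 0,"tz": 0,"rx": 0,"ry": 0,"rz": 0},
    {"tx": 0,"ty": 0,"tz": 0,"rx": 0,"ry": 0,"rz": 0},
    {"tx": 0,"ty": 0,"tz": 0,"rx": 0,"ry": 0,"rz": 0},
    {"tx": 0,"ty": 0,"tz": 0,"rx": 0,"ry": 0,"rz": 0},
    {"tx": 0,"ty": 0,"tz": 0,"rx": 0,"ry": 0,"rz": 0}
  ],
  "gripper": 0
}}

```text
t: 3.0
ee_pos: [475.3, 61.2, 151.2]
orientation: [3.141, 0.001, 2.724]
contact_force: [-1.6, 0.0, 6.1]
opening: 12.3
grip_force: 58.3
```

Run:
```python
from h import *
delta(474.5,60.8,150)
```

```text
3.0 [475.3  61.2 151.2] [3.141e+00 1.000e-03 2.724e+00] joints [-0.03  0.    1.79  0.    1.35 -1.19] F [-1.6  0.   6.1] op 12.3 grip 58.3
tool delta [ 0.6 -0.7  1.2] y ang deg 66.1
```

{"api": "apply_moves", "payload": {
  "series": [
    {"tx": -0.0004,"ty": 0.0075,"tz": 0,"rx": 0,"ry": 0,"rz": 0.1},
    {"tx": -0.0004,"ty": 0.0075,"tz": 0,"rx": 0,"ry": 0,"rz": 0.1},
    {"tx": -0.0004,"ty": 0.0075,"tz": 0,"rx": 0,"ry": 0,"rz": 0.1},
    {"tx": 0,"ty": 0,"tz": 0,"rx": 0,"ry": 0,"rz": 0}
  ]
}}

```text
t: 3.4
ee_pos: [487.9, 80.5, 151.2]
orientation: [3.141, 0.001, 2.42]
contact_force: [-1.0, 0.9, 6.7]
opening: 12.4
grip_force: 58.7
```

```bash
cat >> h.py <<'E'
def lever():
    o=robot.get_obs();v=o["ee_pos"][:2]-[542.6,29.9];a=np.arctan2(v[1],v[0]);print("r",np.hypot(*v).round(1),"ang",a.round(3),"lever",(np.pi-0.241-a).round(3),"tool yaw",o["orientation"][2].round(3),"z",o["ee_pos"][2].round(1),"F",o["contact_force"].round(1),"T",o["torque"].round(2),"grip",o["grip_force"].round(1), o["t"])
E
python3 -c "
from h import *
lever()"
```

```text
Traceback (most recent call last):
  File "h.py", line 16, in lever
    o=robot.get_obs();v=o["ee_pos"][:2]-[542.6,29.9];a=np.arctan2(v[1],v[0]);print("r",np.hypot(*v).round(1),"ang",a.round(3),"lever",(np.pi-0.241-a).round(3),"tool yaw",o["orientation"][2].round(3),"z",o["ee_pos"][2].round(1),"F",o["contact_force"].round(1),"T",o["torque"].round(2),"grip",o["grip_force"].round(1), o["t"])
                                                                                                                                                                                                                                                                                                   ^^^^^^^^^^^^^^^^^^^^^
AttributeError: 'float' object has no attribute 'round'
```

{"api": "apply_moves", "payload": {
  "series": [
    {"tx": -0.0004,"ty": 0.0075,"tz": 0,"rx": 0,"ry": 0,"rz": 0.1},
    {"tx": -0.0004,"ty": 0.0075,"tz": 0,"rx": 0,"ry": 0,"rz": 0.1},
    {"tx": -0.0004,"ty": 0.0075,"tz": 0,"rx": 0,"ry": 0,"rz": 0.1},
    {"tx": -0.0004,"ty": 0.0075,"tz": 0,"rx": 0,"ry": 0,"rz": 0.1},
    {"tx": -0.0004,"ty": 0.0075,"tz": 0,"rx": 0,"ry": 0,"rz": 0.1},
    {"tx": -0.0004,"ty": 0.0075,"tz": 0,"rx": 0,"ry": 0,"rz": 0.1},
    {"tx": -0.0004,"ty": 0.0075,"tz": 0,"rx": 0,"ry": 0,"rz": 0.1},
    {"tx": 0,"ty": 0,"tz": 0,"rx": 0,"ry": 0,"rz": 0}
  ]
}}

```text
t: 4.2
ee_pos: [533.4, 104.6, 151.2]
orientation: [3.14, 0.001, 1.72]
contact_force: [-0.6, -3.5, 6.8]
opening: 12.2
grip_force: 58.8
```

```bash
sed -i 's/o\["grip_force"\].round(1), o/o["grip_force"], o/' h.py
python3 -c "
from h import *
lever()"
```

```text
r 75.2 ang 1.694 lever 1.207 tool yaw 1.72 z 151.2 F [-0.6 -3.5  6.8] T [-0.43  0.18 -0.21] grip 58.775580525398254 4.2
```

Tracking well. About 0.39 rad remains to the stop.

{"api": "apply_moves", "payload": {
  "series": [
    {"tx": -0.0004,"ty": 0.0075,"tz": 0,"rx": 0,"ry": 0,"rz": 0.1},
    {"tx": -0.0004,"ty": 0.0075,"tz": 0,"rx": 0,"ry": 0,"rz": 0.1},
    {"tx": -0.0004,"ty": 0.0075,"tz": 0,"rx": 0,"ry": 0,"rz": 0.1},
    {"tx": -0.0002,"ty": 0.0045,"tz": 0,"rx": 0,"ry": 0,"rz": 0.06},
    {"tx": 0,"ty": 0,"tz": 0,"rx": 0,"ry": 0,"rz": 0},
    {"tx": 0,"ty": 0,"tz": 0,"rx": 0,"ry": 0,"rz": 0},
    {"tx": 0,"ty": 0,"tz": 0,"rx": 0,"ry": 0,"rz": 0}
  ]
}}

```text
t: 4.9
ee_pos: [559.7, 103.4, 151.2]
orientation: [3.14, 0.001, 1.364]
contact_force: [-0.6, -4.3, 5.5]
opening: 12.2
grip_force: 58.7
```

```bash
python3 -c "
from h import *
lever()"
```

```text
r 75.4 ang 1.342 lever 1.559 tool yaw 1.364 z 151.2 F [-0.6 -4.3  5.5] T [-0.64  0.26 -0.12] grip 58.680190443992615 4.9
```

{"api": "apply_moves", "payload": {
  "series": [
    {"tx": 0,"ty": 0.002,"tz": 0,"rx": 0,"ry": 0,"rz": 0.03},
    {"tx": 0,"ty": 0,"tz": 0,"rx": 0,"ry": 0,"rz": 0},
    {"tx": 0,"ty": 0,"tz": 0,"rx": 0,"ry": 0,"rz": 0}
  ]
}}

```text
t: 5.2
ee_pos: [561.6, 102.9, 151.2]
orientation: [3.14, 0.001, 1.333]
contact_force: [-1.3, -5.4, 6.1]
opening: 12.3
grip_force: 58.7
```

{"api": "apply_moves", "payload": {
  "series": [
    {"tx": 0,"ty": 0,"tz": 0,"rx": 0,"ry": 0,"rz": 0},
    {"tx": 0,"ty": 0,"tz": 0,"rx": 0,"ry": 0,"rz": 0},
    {"tx": 0,"ty": 0,"tz": 0,"rx": 0,"ry": 0,"rz": 0},
    {"tx": 0,"ty": 0,"tz": 0,"rx": 0,"ry": 0,"rz": 0}
  ],
  "gripper": 50
}}

```text
t: 5.6
ee_pos: [561.2, 103.5, 150.3]
orientation: [-3.141, 0.0, 1.334]
contact_force: [-0.2, 0.3, -0.4]
opening: 42.8
grip_force: 0.0
```

{"api": "apply_moves", "payload": {
  "series": [
    {"tx": 0,"ty": 0,"tz": -0.01,"rx": 0,"ry": 0,"rz": 0},
    {"tx": 0,"ty": 0,"tz": -0.02,"rx": 0,"ry": 0,"rz": 0},
    {"tx": 0,"ty": 0,"tz": -0.025,"rx": 0,"ry": 0,"rz": 0},
    {"tx": 0,"ty": 0,"tz": -0.02,"rx": 0,"ry": 0,"rz": 0},
    {"tx": 0,"ty": 0,"tz": 0,"rx": 0,"ry": 0,"rz": 0}
  ]
}}

```text
t: 6.1
ee_pos: [562.2, 103.5, 229.0]
orientation: [3.137, -0.001, 1.334]
contact_force: [-0.3, 0.4, 0.2]
opening: 42.7
grip_force: 0.0
```

Run:
```python
from h import *
delta(534,-3,200)
P=robot.camera_params("wrist");im,d=robot.camera("wrist");cv2.imwrite("pics/w3.png",im);np.savez("w3.npz",d=d)
pts=np.array([px2w(P,u,v,d=d[v,u]) for v in range(0,480,2) for u in range(0,640,2) if d[v,u]>0])
q=pts[(abs(pts[:,2]-168)<4)&(np.hypot(pts[:,0]-534,pts[:,1]+3)<40)];print(len(q),q.mean(0),q.min(0),q.max(0))
q=pts[(abs(pts[:,2]-170)<6)&(np.hypot(pts[:,0]-560,pts[:,1]-103)<25)];print(len(q),q.mean(0) if len(q) else 0)
```

```text
6.1 [562.2 103.5 229. ] [ 3.137e+00 -1.000e-03  1.334e+00] joints [ 0.05  0.15  1.47 -0.    1.52  0.28] F [-0.3  0.4  0.2] op 42.7 grip 0.0
tool delta [-110.2   -2.5   28.8] y ang deg -13.6
285 [538.27107245   9.42051346 167.26125205] [518.77060507  -2.5807198  164.00130173] [554.38295897  18.25723945 169.42215003]
146 [562.26516107 105.18415483 170.95166533]
```

View pics/w3.png

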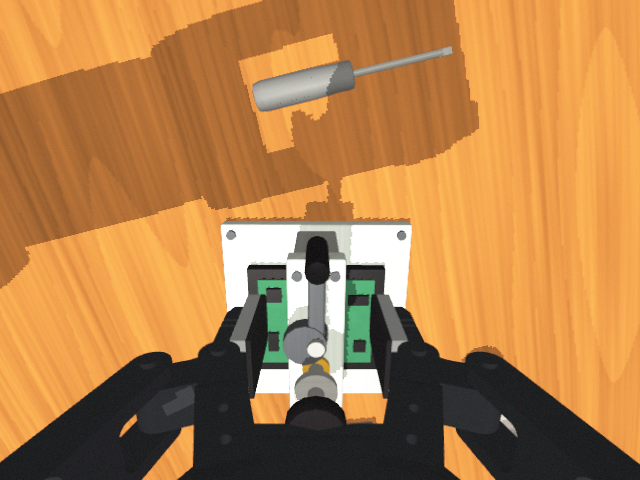

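The lever now lies straight along the bridge towards +y, with the post at (316,255), so it is open. The plunger is still up. I'm shutting the gripper and moving over the knob.

{"api": "apply_moves", "payload": {
  "series": [
    {"tx": -0.02,"ty": -0.0005,"tz": 0,"rx": 0,"ry": 0,"rz": 0},
    {"tx": -0.02,"ty": -0.0005,"tz": 0,"rx": 0,"ry": 0,"rz": 0},
    {"tx": -0.02,"ty": -0.0005,"tz": 0,"rx": 0,"ry": 0,"rz": 0},
    {"tx": -0.02,"ty": -0.0005,"tz": 0,"rx": 0,"ry": 0,"rz": 0},
    {"tx": -0.02,"ty": -0.0005,"tz": 0,"rx": 0,"ry": 0,"rz": 0},
    {"tx": -0.01,"ty": 0,"tz": 0,"rx": 0,"ry": 0,"rz": 0},
    {"tx": 0,"ty": 0,"tz": 0,"rx": 0,"ry": 0,"rz": 0},
    {"tx": 0,"ty": 0,"tz": 0,"rx": 0,"ry": 0,"rz": 0}
  ],
  "gripper": 0
}}

```text
t: 6.95
ee_pos: [533.1, -2.5, 225.1]
orientation: [-3.141, -0.0, 1.333]
contact_force: [0.3, 0.8, 0.0]
opening: -0.2
grip_force: 0.0
```

{"api": "apply_moves", "payload": {
  "series": [
    {"tx": 0,"ty": 0,"tz": 0.015,"rx": 0,"ry": 0,"rz": 0},
    {"tx": 0,"ty": 0,"tz": 0.015,"rx": 0,"ry": 0,"rz": 0},
    {"tx": 0,"ty": 0,"tz": 0.01,"rx": 0,"ry": 0,"rz": 0},
    {"tx": 0,"ty": 0,"tz": 0,"rx": 0,"ry": 0,"rz": 0},
    {"tx": 0,"ty": 0,"tz": 0,"rx": 0,"ry": 0,"rz": 0}
  ]
}}

```text
t: 7.45
ee_pos: [533.0, -2.6, 185.3]
orientation: [-3.141, 0.0, 1.334]
contact_force: [0.1, -0.5, 0.5]
opening: 0.1
grip_force: 0.0
```

```bash
python3 -c "
from h import *
delta(534,-3,182)"
```

```text
7.45 [533.   -2.6 185.3] [-3.141  0.     1.334] joints [-0.15  0.09  1.63 -0.    1.43  0.09] F [ 0.1 -0.5  0.5] op 0.1 grip 0.0
tool delta [-0.1  1.   3.3] y ang deg -13.6
```

Tip at about 171 mm, so contact should come near TCP 182. I'm going down in small steps.

{"api": "apply_moves", "payload": {
  "series": [
    {"tx": 0,"ty": 0,"tz": 0.002,"rx": 0,"ry": 0,"rz": 0},
    {"tx": 0,"ty": 0,"tz": 0.002,"rx": 0,"ry": 0,"rz": 0},
    {"tx": 0,"ty": 0,"tz": 0.002,"rx": 0,"ry": 0,"rz": 0},
    {"tx": 0,"ty": 0,"tz": 0,"rx": 0,"ry": 0,"rz": 0},
    {"tx": 0,"ty": 0,"tz": 0,"rx": 0,"ry": 0,"rz": 0}
  ]
}}

```text
t: 7.95
ee_pos: [533.2, -2.9, 179.7]
orientation: [3.141, -0.0, 1.334]
contact_force: [1.5, 0.8, 4.1]
opening: 0.2
grip_force: 2.5
```

{"api": "apply_moves", "payload": {
  "series": [
    {"tx": 0,"ty": 0,"tz": 0.002,"rx": 0,"ry": 0,"rz": 0},
    {"tx": 0,"ty": 0,"tz": 0.002,"rx": 0,"ry": 0,"rz": 0},
    {"tx": 0,"ty": 0,"tz": 0,"rx": 0,"ry": 0,"rz": 0},
    {"tx": 0,"ty": 0,"tz": 0,"rx": 0,"ry": 0,"rz": 0}
  ]
}}

```text
t: 8.35
ee_pos: [533.2, -2.9, 175.8]
orientation: [3.141, -0.0, 1.334]
contact_force: [0.4, 0.1, 8.0]
opening: -0.1
grip_force: 3.6
```

{"api": "apply_moves", "payload": {
  "series": [
    {"tx": 0,"ty": 0,"tz": 0.002,"rx": 0,"ry": 0,"rz": 0},
    {"tx": 0,"ty": 0,"tz": 0.002,"rx": 0,"ry": 0,"rz": 0},
    {"tx": 0,"ty": 0,"tz": 0.001,"rx": 0,"ry": 0,"rz": 0},
    {"tx": 0,"ty": 0,"tz": 0,"rx": 0,"ry": 0,"rz": 0},
    {"tx": 0,"ty": 0,"tz": 0,"rx": 0,"ry": 0,"rz": 0},
    {"tx": 0,"ty": 0,"tz": 0,"rx": 0,"ry": 0,"rz": 0},
    {"tx": 0,"ty": 0,"tz": 0,"rx": 0,"ry": 0,"rz": 0},
    {"tx": 0,"ty": 0,"tz": 0,"rx": 0,"ry": 0,"rz": 0}
  ]
}}

```text
t: 9.15
ee_pos: [533.3, -2.9, 171.1]
orientation: [3.14, -0.0, 1.334]
contact_force: [-0.1, 1.0, 9.7]
opening: 0.1
grip_force: 5.1
```

Run:
```python
from h import *
F=[];Z=[]
for i in range(12):
    im,d=robot.camera("scene");o=robot.get_obs();F.append(o["contact_force"][2]);Z.append(o["ee_pos"][2])
print(np.mean(F),np.std(F),np.mean(Z),np.std(Z),o["t"])
im,d=robot.camera("scene")
cv2.imwrite("pics/s2.png",cv2.resize(im[140:300,200:400],None,fx=3.7,fy=3.7,interpolation=cv2.INTER_CUBIC))
```

```text
10.089297120738713 0.3213642530984558 171.08560810166406 0.014925472134353631 9.75
```

View pics/s2.png

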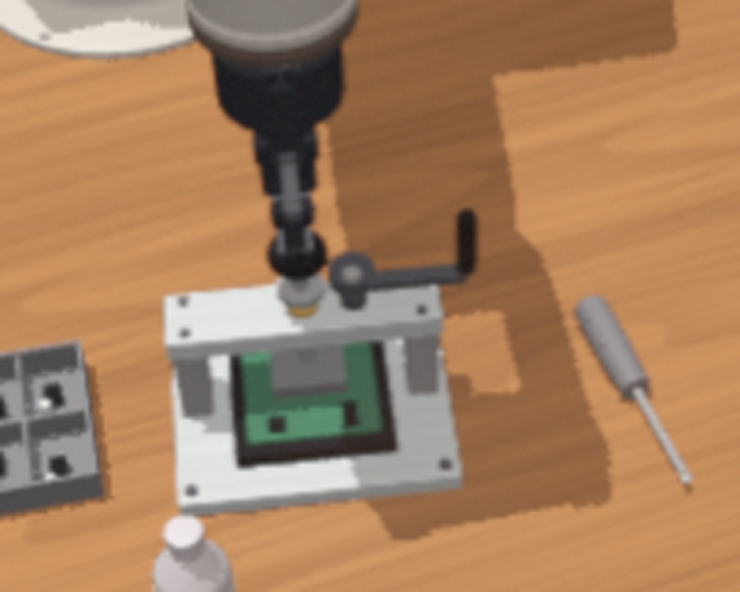

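The fingers are centred on the knob at (297,250) and the lever is along the bridge's +y. Force (10.1 N) and height (171.1 mm) both give 11 mm of travel, so I'm adding 1 mm.

{"api": "apply_moves", "payload": {
  "series": [
    {"tx": 0,"ty": 0,"tz": 0.001,"rx": 0,"ry": 0,"rz": 0},
    {"tx": 0,"ty": 0,"tz": 0,"rx": 0,"ry": 0,"rz": 0},
    {"tx": 0,"ty": 0,"tz": 0,"rx": 0,"ry": 0,"rz": 0},
    {"tx": 0,"ty": 0,"tz": 0,"rx": 0,"ry": 0,"rz": 0},
    {"tx": 0,"ty": 0,"tz": 0,"rx": 0,"ry": 0,"rz": 0},
    {"tx": 0,"ty": 0,"tz": 0,"rx": 0,"ry": 0,"rz": 0}
  ]
}}

```text
t: 10.4
ee_pos: [533.3, -2.9, 170.1]
orientation: [3.14, -0.0, 1.334]
contact_force: [-1.6, 1.3, 10.9]
opening: 0.3
grip_force: 5.3
```

```bash
python3 -c "
from h import *
delta(534,-3,170)
print(robot.close_job())"
```

```text
10.4 [533.3  -2.9 170.1] [ 3.14  -0.     1.334] joints [-0.15  0.1   1.65 -0.    1.39  0.09] F [-1.6  1.3 10.9] op 0.3 grip 5.3
tool delta [0.1 0.7 0.1] y ang deg -13.6
the job is handed in; nothing more can be done
None
```

The job is handed in after 10.4 s of robot time: the lever is at about its open stop (roughly 1.57 rad) and the gripper is holding the knob about 12 mm down at 10.9 N; the hand-in call returned no verdict.

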